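Put away a touch-screen module with the lifter

TASK

Put the touch-screen module away without touching it with the gripper: take the orange-handled lifter, slide its blade under the module on the staging rack and lift it off, keeping it level. Set it down gently in the blue bin, flat on both ledges, and push it home so that it lies squared up against the back wall, then draw the lifter out. Lay the lifter back flat on its black mat, and leave everything else where it is.

Things in the scene. Friction and masses are not known exactly. Their poses are not given: they have to be found in the camera images.
- lifter: Spatula-like lifter on the black mat, 0.22 kg. Steel blade 84 (x) x 70 (y) x 3 mm; origin at the centre of its underside, +x to the free tip (x +42), z up. Heel upstand 70 wide, 16 high, front face at x -42. Behind it a neck (x -50) rises to a straight orange handle along x (x -135 to -35), 20 wide (y), 24 high, its axis 75 mm above the blade's underside
- lifter_grip (a point): point to grip on the axis of the lifter's orange handle, at (-80, 0, 75) mm in the lifter's frame; same axes as the lifter; grip across y (20 mm)
- panel: touch-screen module, white frame with dark glass face up: 100 mm (x) x 130 mm (y) x 10 mm thick; origin at the centre of its underside. About 0.2 kg, varies. Starts lying on the rack, its 130 mm width bridging the two rails
- rack: fixed rack on the table: grey base 130 (x) x 150 x 4 mm, two aluminium rails along x, 14 wide, centred at y +-53 (92 mm free between), tops 24 mm above the origin; yellow end stops 10 mm high at the +x end (inner faces x +59). Open at the -x end, facing the robot: the blade goes in there, in the 20 mm high space under the panel. Origin: centre of the underside
- bin: fixed blue bin on the table, 150 (x) x 160 mm (y), open on top and at the -x end, facing the robot. Floor 4 mm thick; two black ledges along x at the sides (beyond y +-46, tops 24 mm above the origin, 92 mm free between). Side walls 50 high, inner faces y +-75; back wall 66 high, inner face x +70. Origin: centre of the underside
- bin_home (a point): where the centre of the panel's underside is when it lies on both ledges against the back wall: (20, 0, 24) mm in the bin's frame, same axes as the bin
- mat: fixed black rubber mat, 200 mm (x) x 130 mm (y) x 3 mm thick, where the lifter is kept; origin at the centre of its underside, on the table
- tester: bystander: black hand tester with two red bands, 70 x 120 x 45 mm; origin at the centre of its underside
- tape_green: bystander: green tape roll lying flat, 100 mm across, 24 mm high; origin at the centre of its underside
- screwdriver: bystander: screwdriver, 190 mm long, beyond the mat; origin at the centre of its underside
- cleaner: bystander: white bottle with yellow label and red cap, 60 mm across, 160 mm high; origin at the centre of its underside
- carton: bystander: cardboard carton, 130 x 170 x 80 mm; origin at the centre of its underside
- green_bin: bystander: empty green bin, 140 x 110 x 70 mm high; origin at the centre of its underside
- tape_yellow: bystander: yellow tape roll lying flat, 90 mm across, 20 mm high; origin at the centre of its underside
Things that resemble listed ones, but are neither listed nor needed, are in the scene too. Of the things like the mat, leave any that is red; of the rest the larger one is meant.

How it is judged (in metres and radians):
On the way, in this order (a step that is already met when the one before it is completed fails the run):
1. the panel is carried by the lifter, clear of the rack (underside more than 40 mm above the table) (contact force between lifter and panel above 0.7 N and contact force between panel and rack below 0.05 N and height (world z) of panel above 0.04 m), for 0.2 s.
2. the panel lies home in the bin, flat on the ledges against the back wall, and the lifter no longer touches it (x of panel in the frame of bin between 0.014 and 0.026 m and y of panel in the frame of bin between -0.013 and 0.013 m and z of panel in the frame of bin between 0.02 and 0.028 m and angle between the x axis of panel and the x axis of bin, either way round below 0.08 rad and angle between panel's own z axis and vertical below 0.05 rad and contact force between panel and lifter below 0.1 N), for 0.2 s.
At the end, for the whole second after the job is handed in: Panel at rest on the bin's ledges (4 mm, tilt < 0.05), within 6 mm of home along the bin, 13 mm across, square within 0.08 rad, not touched by the lifter; lifter at rest flat on the mat (tilt < 0.06), blade centre within 65 mm along and 45 mm across of the mat's centre (all of step 2 and x of lifter in the frame of mat between -0.065 and 0.065 m and y of lifter in the frame of mat between -0.045 and 0.045 m and z of lifter in the frame of mat between 0 and 0.007 m and angle between lifter's own z axis and vertical below 0.06 rad and linear speed of each of panel, lifter below 0.01 m/s).
It fails at once if the gripper or arm touches the panel (contact force between any of the fingers, the arm and panel above 0.3 N).
It fails at once if the panel is tipped by more than 0.35 rad (angle between panel's own z axis and vertical above 0.35 rad).
It fails at once if the panel is slammed into the bin (over 30 N) (contact force between panel and bin above 30 N).
It fails at once if a bystander is moved by more than 20 mm (distance of any of tester, tape_green, screwdriver, cleaner, carton, green_bin, tape_yellow from where it was at the start of the episode above 0.02 m).
It also fails if it takes over 64 s, if anything falls off the work surface, if the arm or the gripper's body presses on something with over 40 N, if the wrist force passes 120 N, or if a joint passes its speed limit or range.

ROBOT

A 6-joint arm with a two-finger parallel gripper is mounted at the origin on the work surface. World frame = base frame: x ahead of the robot, y to its left, z up, the work surface at z = 0. Lengths are in m, angles in degrees, forces in N, time in s.
With the tool pointing down it reaches from about 0.4 to 0.825 m from the base axis. Payload 7 kg.
Tool frame: the origin (TCP) lies between the finger pads; the fingertips stand 19 mm ahead of it and the grasp point (between the pads) is the TCP; z points along the fingers, y is the line along which they close (so a half turn about z gives the same grasp; the last joint's range is limited). The gripper opens to 88 mm and grips with 3 to 60 N. Pads are 19 mm wide; open, the fingers measure 130 mm over their backs; the gripper's body (78 mm by 193 mm) begins 47 mm behind the grasp point.
Start: joints at [87.726, 20.546, 0.682, 0, -70.136, -16.507], TCP at [0.217, 0.639, 0.246] pointing down, gripper open.
Joint ranges: [-176.03, 176.03], [-82.01, 121.73], [-58.28, 71.71], [-173.87, 95.51], [-174.79, -0.11], [-173.66, 173.66]. Speed limits (degrees/s): [136.94, 136.94, 172.46, 180, 180, 180].

INTERFACE

Orientations are given as [roll, pitch, yaw] about the fixed x, y, z axes, in that order (R = Rz(yaw) Ry(pitch) Rx(roll)).
In Python, from plant import r gives the robot as it stands. The module is installed in compiled form; this text tells all that it offers.
- The arm moves only by the shell command python3 -m pendant 'ROWS' [OPENING] [FORCE]. ROWS is JSON, a list of rows, each a list of 6 numbers: the shift along the tool's x, y, z in mm, then the turn, a rotation vector about the tool's x, y, z in rad. In form: [[tx, ty, tz, wx, wy, wz], ...]. A call has 1 to 20 rows; each row is the pose to reach, as a shift and turn from the pose commanded when the call began, along the tool's axes at that moment; what a row does not reach only later rows make up. A row lasts 1/8 s, in which the tool goes at most 62.5 mm and 10.7 degrees, less where a joint would pass 70% of its speed; a pose out of reach is approached as far as the arm can. A call with a gripper value outside its range is refused whole. OPENING is the finger opening in mm, from 0 to 87.6, set as the call begins (- or left out, the last holds). The fingers move at their own pace and stop on an object; FORCE is the grip in N (left out, the last holds). Time passes only in rows, so rows that repeat a pose let the fingers close. It gives the time, the measured TCP pose, the force, the opening and the grip force at its end, in the units of the state.
- r.get_state(): the state, without advancing time (a new reading comes with each control period).
- r.capture(name): name is "scene" or "top" or "wrist"; returns the picture (400x640x3 uint8, red, green, blue); there is no depth.
- r.camera_params(name): a dict with "mtx" (3x3 intrinsics, pixels), "distortion" ([k1, k2, p1, p2, k3] as OpenCV has them; the pictures are not rectified), "rvec" (rotation vector, rad) and "tvec" (3), from world to camera coordinates, as OpenCV has them; the wrist camera has in their place "mount" (4x4, takes a point from camera to tool coordinates, whose origin is the TCP and whose axes are the flange's). Camera axes: x right, y down, z forward; pixel columns grow to the right and rows downward; lengths in m; the calibration is good to about 2 mm. A picture is of the moment at which its call begins: read the wrist's pose just before it. camera_params takes no time and is no camera call.
- r.close_job(): hands the job in; it is judged then, once.
The state is a dict: "time_s": time; "joints": joint angles; "qd": joint speeds; "joint_torque": joint torques, N m; "tcp_pos": TCP position; "eef_rot": TCP orientation; "contact_force": force on the tool from outside, world axes, zero at the start; "moment": the same for the moment, N m; "gripper_width": finger opening in m; "gripper_force": force on a finger pad.
Only numpy, scipy, OpenCV 4.12 (cv2) and the standard library are available. Lean on these libraries where they do the work, as an engineer would, in place of code of your own. Each camera call takes 0.05 s, during which the arm holds its last target. There are 200 camera calls.

## Working session

There is one attempt and no reset: what is moved stays moved. The work goes in short steps, Python scripts to look and compute and a shell command to move; the robot and the scene stay as the last step left them, time stands still between calls to the robot, and variables do not carry over. Pictures are saved under pics/ and viewed, at most 10 in all, crops included, and the job is handed in when it is done.

```bash
mkdir -p pics; python3 - <<'E'
from plant import r
import cv2, numpy as np
s=r.get_state();print({k:np.round(v,3).tolist() for k,v in s.items()})
for n in ("scene","top","wrist"):
    im=r.capture(n); cv2.imwrite(f"pics/{n}0.png",im[:,:,::-1]); print(n,{k:np.round(v,4).tolist() for k,v in r.camera_params(n).items()})
E
```

```text
{'time_s': 0.0, 'joints': [87.725, 20.593, 0.633, -0.02, -70.137, -16.507], 'qd': [-0.012, -0.092, 0.075, -0.039, 0.006, -0.101], 'joint_torque': [-0.001, -58.272, 29.304, 6.997, 0.007, -0.0], 'tcp_pos': [0.217, 0.639, 0.245], 'eef_rot': [179.902, -0.009, -18.789], 'contact_force': [0.328, -0.135, 0.207], 'moment': [0.023, 0.024, -0.023], 'gripper_force': 0.0, 'gripper_width': 0.088}
scene {'mtx': [[432.668, 0.0, 313.4626], [0.0, 432.668, 200.4495], [0.0, 0.0, 1.0]], 'distortion': [-0.0414, 0.0, 0.0, 0.0, 0.0], 'rvec': [2.1265, 1.0313, -0.4568], 'tvec': [-0.3047, -0.2243, 1.6044]}
top {'mtx': [[499.9373, 0.0, 319.3443], [0.0, 499.9373, 203.7062], [0.0, 0.0, 1.0]], 'distortion': [0.0536, 0.0, 0.0, 0.0, 0.0], 'rvec': [2.1811, -2.2014, 0.0703], 'tvec': [-0.0186, 0.5172, 1.6288]}
wrist {'mtx': [[340.3817, 0.0, 323.2594], [0.0, 340.3817, 196.3507], [0.0, 0.0, 1.0]], 'distortion': [-0.0495, 0.0, 0.0, 0.0, 0.0], 'mount': [[-0.0, -0.9674, -0.2531, 0.0673], [1.0, 0.0, -0.0002, -0.0007], [0.0002, -0.2531, 0.9674, -0.1378], [0.0, 0.0, 0.0, 1.0]]}
```

View pics/top0.png

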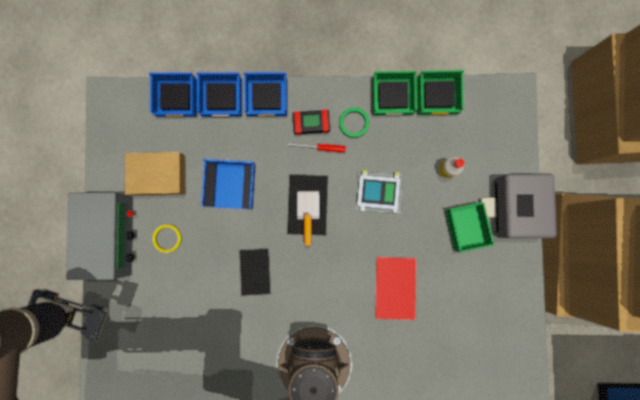

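View pics/scene0.png

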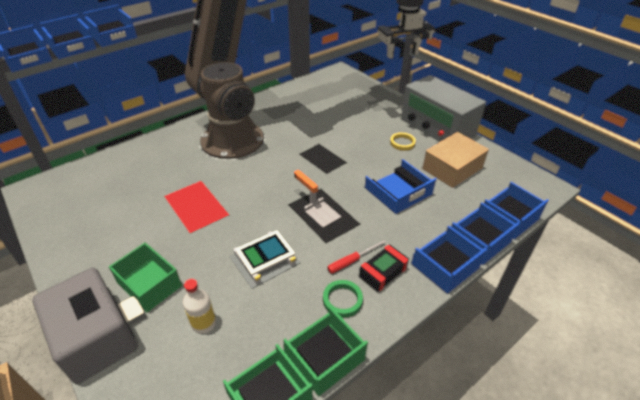

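Mat-like things: the black mat at (307,205) holding the lifter, a small black mat at (255,272) and a red one at (396,288). I choose the one at (307,205), which is the larger non-red mat.
Bin-like things: an open blue bin with side ledges at (229,184), three blue boxes at (173/219/266,95), and green ones. I choose (229,184).
The panel on its rack is at (379,191), and the lifter's orange handle is at (308,230).

```bash
cat > h.py <<'E'
from plant import r
import cv2, numpy as np
from scipy.spatial.transform import Rotation as Ro
def cam(n,s=None):
    p=r.camera_params(n)
    if n=="wrist":
        T=np.eye(4);T[:3,:3]=Ro.from_euler('xyz',s["eef_rot"],degrees=True).as_matrix();T[:3,3]=s["tcp_pos"]
        M=T@np.array(p["mount"]);return p,M[:3,:3],M[:3,3]
    R=cv2.Rodrigues(np.array(p["rvec"]))[0];return p,R.T,-R.T@np.array(p["tvec"]).ravel()
def cast(c,px,z):
    p,R,o=c
    u=cv2.undistortPoints(np.array(px,float).reshape(-1,1,2),np.array(p["mtx"]),np.array(p["distortion"])).reshape(-1,2)
    d=np.c_[u,np.ones(len(u))]@R.T
    return o+d*((z-o[2])/d[:,2])[:,None]
def proj(c,P):
    p,R,o=c
    return cv2.projectPoints(np.array(P,float).reshape(-1,3),cv2.Rodrigues(R.T)[0],-R.T@o,np.array(p["mtx"]),np.array(p["distortion"]))[0].reshape(-1,2)
def blob(m,lo=50):
    """largest contours of mask"""
    cs=cv2.findContours(m.astype(np.uint8),cv2.RETR_EXTERNAL,cv2.CHAIN_APPROX_NONE)[0]
    return sorted([c for c in cs if cv2.contourArea(c)>lo],key=lambda c:-cv2.contourArea(c))
def rect(c,cont,z):
    P=cast(c,cont.reshape(-1,2),z)[:,:2]
    (x,y),(w,h),a=cv2.minAreaRect((P*1000).astype(np.float32))
    return np.round([x,y,w,h,a],1).tolist()
E
python3 - <<'E'
from h import *
im=cv2.imread("pics/top0.png");hsv=cv2.cvtColor(im,cv2.COLOR_BGR2HSV);c=cam("top")
def roi(m,x0,y0,x1,y1):
    k=np.zeros(m.shape,bool);k[y0:y1,x0:x1]=1;return m&k
H,S,V=[hsv[:,:,i].astype(int) for i in range(3)]
for nm,m,z in [("handle",roi((H<20)&(S>150)&(V>120),285,190,330,260),.078),
 ("mat",roi((V<60),280,165,335,245),.003),
 ("blade",roi((S<60)&(V>130),290,182,325,219),.006),
 ("bin",roi((H>95)&(H<125)&(S>120),195,145,265,220),.05),
 ("panel",roi((S<40)&(V>170),350,165,410,220),.034),
 ("yellowstop",roi((H>20)&(H<35)&(S>120),350,160,410,185),.034)]:
    for k in blob(m,3)[:3]: print(nm,cv2.boundingRect(k),rect(c,k,z))
big=np.hstack([cv2.resize(im[145:250,a:a+100],None,fx=4,fy=4,interpolation=cv2.INTER_CUBIC) for a in (180,)]+[cv2.resize(im[145:250,a:a+100],None,fx=4,fy=4,interpolation=cv2.INTER_CUBIC) for a in (320,)])
cv2.imwrite("pics/crop.png",big)
E
```

```text
handle (304, 214, 8, 32) [432.1, 14.9, 22.1, 97.7, 89.6]
mat (288, 176, 39, 58) [515.5, 16.8, 122.5, 191.4, 87.6]
blade (297, 191, 23, 28) [515.4, 14.2, 72.9, 89.5, 89.5]
bin (202, 159, 53, 50) [582.3, 271.0, 162.8, 153.4, 86.5]
panel (358, 173, 43, 40) [551.0, -217.4, 133.2, 121.7, 85.9]
```

View pics/crop.png

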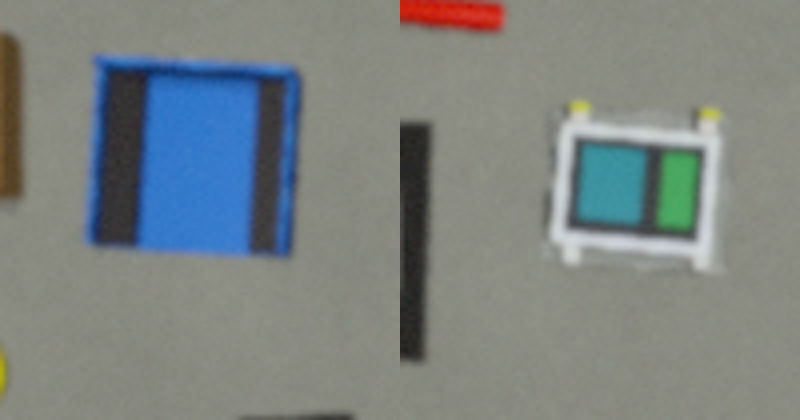

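The crop confirms the bin (ledges, back wall at the top, about -3.5° yaw) and the panel on the rack (yellow stops at the far end, about -4° yaw). I'll fly over the bin and then the panel for closer looks.

```bash
cat >> h.py <<'E'
def row(pos_mm,yaw,s=None,pitch=0):
    s=s or r.get_state()
    R0=Ro.from_euler('xyz',s["eef_rot"],degrees=True)
    Rt=Ro.from_euler('z',yaw,degrees=True)*Ro.from_euler('x',180,degrees=True)*Ro.from_euler('y',pitch,degrees=True)
    t=R0.inv().apply(np.array(pos_mm)-1000*np.array(s["tcp_pos"]))
    print("row",np.round(t,1).tolist()+np.round((R0.inv()*Rt).as_rotvec(),4).tolist())
E
python3 -c "
from h import *
row([500,260,270],0)"
```

```text
row [389.7, 267.5, -24.8, 0.0013, 0.0001, -0.3279]
```

```bash
python3 -m pendant '[[390,267.5,-25,0,0,-0.328],[390,267.5,-25,0,0,-0.328],[390,267.5,-25,0,0,-0.328],[390,267.5,-25,0,0,-0.328],[390,267.5,-25,0,0,-0.328],[390,267.5,-25,0,0,-0.328],[390,267.5,-25,0,0,-0.328],[390,267.5,-25,0,0,-0.328],[390,267.5,-25,0,0,-0.328],[390,267.5,-25,0,0,-0.328],[390,267.5,-25,0,0,-0.328],[390,267.5,-25,0,0,-0.328]]' 
python3 - <<'E'
from h import *
s=r.get_state();im=r.capture("wrist")[:,:,::-1];cv2.imwrite("pics/w_bin.png",im)
np.save("s_bin.npy",s,allow_pickle=True)
print(s["tcp_pos"],s["eef_rot"])
row([480,-215,270],0)
E
```

```text
time_s: 1.65
tcp_pos: [0.5, 0.261, 0.2705]
eef_rot: [180.0, 0.0, 0.1]
contact_force: [0.5, 0.4, -0.2]
gripper_width: 0.0878
gripper_force: 0.0
[0.49997938 0.26097584 0.27051784] [1.79996401e+02 3.51267743e-03 9.38697617e-02]
row [-20.8, 475.9, 0.5, -0.0, 0.0, 0.0015]
```

View pics/w_bin.png

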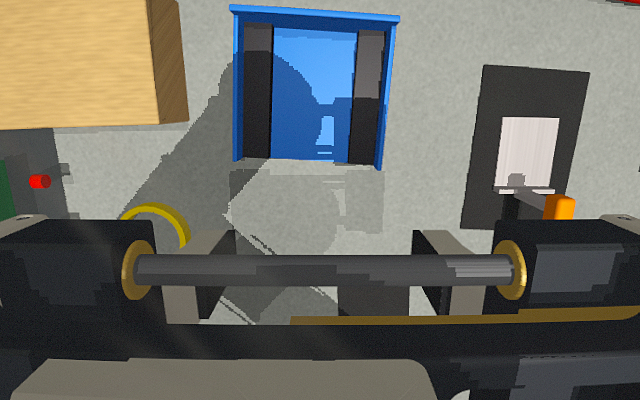

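The wrist view shows the bin fully: ledges at columns 243-273 and 353-383, back wall rim from (230,8) to (400,18). The mat and blade are on the right at (535,145). On to the panel.

```bash
python3 -m pendant '[[-21,476,0,0,0,0],[-21,476,0,0,0,0],[-21,476,0,0,0,0],[-21,476,0,0,0,0],[-21,476,0,0,0,0],[-21,476,0,0,0,0],[-21,476,0,0,0,0],[-21,476,0,0,0,0],[-21,476,0,0,0,0],[-21,476,0,0,0,0]]' 
python3 - <<'E'
from h import *
s=r.get_state();im=r.capture("wrist")[:,:,::-1];cv2.imwrite("pics/w_pan.png",im)
np.save("s_pan.npy",s,allow_pickle=True)
print(s["tcp_pos"],s["eef_rot"])
row([435,15,200],0)
E
```

```text
time_s: 2.95
tcp_pos: [0.4796, -0.2154, 0.2705]
eef_rot: [-180.0, 0.0, -0.0]
contact_force: [0.1, 0.1, -0.8]
gripper_width: 0.0877
gripper_force: 0.0
[ 0.47955669 -0.21543161  0.27046833] [-1.79990536e+02  6.12316537e-03 -8.07041976e-06]
row [-44.4, -230.1, 70.6, -0.0002, -0.0, 0.0009]
```

View pics/w_pan.png

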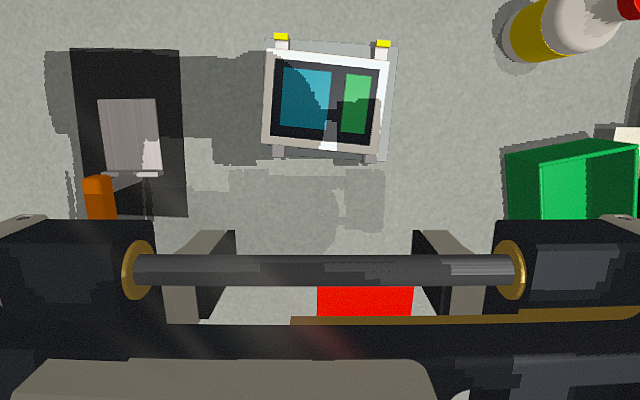

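The panel shows its frame from (266,50) to (384,155), with yellow stops at (281,37) and (383,43).

```bash
python3 - <<'E'
from h import *
ld=lambda f:np.load(f,allow_pickle=True).item()
# bin: ledge inner edges
im=cv2.imread("pics/w_bin.png");c=cam("wrist",ld("s_bin.npy"));hsv=cv2.cvtColor(im,cv2.COLOR_BGR2HSV)
blue=(hsv[:,:,0]>95)&(hsv[:,:,0]<125)&(hsv[:,:,1]>140)
L=[];Rr=[]
for v in range(45,150,4):
    run=np.where(~blue[v,250:320])[0]; run=run[run<45]; L.append((250+run.max()+.5,v))
    rr=np.where(~blue[v,340:375])[0]; Rr.append((340+rr.min()-.5,v))
for nm,E in(("L",L),("R",Rr)):
    P=cast(c,E,.024)*1000;k=np.polyfit(P[:,0],P[:,1],1);res=P[:,1]-np.polyval(k,P[:,0]);print(nm,k,np.degrees(np.arctan(k[0])),"y@590",np.polyval(k,590),res.std())
ks=blob(blue,500)[0];print(cv2.boundingRect(ks))
# back wall outer/top rim: first blue from top per column
B=[(u,np.where(blue[:60,u])[0].min()-.5) for u in range(240,392,8)]
P=cast(c,B,.066)*1000;k=np.polyfit(P[:,1],P[:,0],1);print("back outer rim",k,-np.degrees(np.arctan(k[0])),"x@y267",np.polyval(k,267))
print("V col 310",[(v,im[v,310].tolist()) for v in range(4,40,2)])
# wall front ends, bottom (floor z .004 front edge)
F=[(u,np.where(blue[140:190,u])[0].max()+140.5) for u in range(285,345,8)]
P=cast(c,F,.0)*1000;k=np.polyfit(P[:,1],P[:,0],1);print("front z0",k,-np.degrees(np.arctan(k[0])),"x@267",np.polyval(k,267))
# panel
im=cv2.imread("pics/w_pan.png");c=cam("wrist",ld("s_pan.npy"));hsv=cv2.cvtColor(im,cv2.COLOR_BGR2HSV)
g=cv2.cvtColor(im,cv2.COLOR_BGR2GRAY)
y=(hsv[:,:,0]>20)&(hsv[:,:,0]<35)&(hsv[:,:,1]>150);y[60:]=0;y[:,:250]=0;y[:,400:]=0
for k in blob(y,20): print("stop",cv2.boundingRect(k),rect(c,k,.034))
dark=((hsv[:,:,1]>90)|(hsv[:,:,2]<75)).copy();dark[:, :262]=0;dark[:,392:]=0;dark[:55]=0;dark[152:]=0
for k in blob(dark,500)[:2]: print("glass",cv2.boundingRect(k),rect(c,k,.034))
cv2.imwrite("pics/c2.png",cv2.resize(im[25:175,60:400],None,fx=2.35,fy=2.35,interpolation=cv2.INTER_CUBIC))
o=(hsv[:,:,0]<20)&(hsv[:,:,1]>180)&(hsv[:,:,2]>90);o[:,:60]=0;o[:,150:]=0
E
```

```text
L [-6.75748609e-02  3.57816802e+02] -3.8658771488132864 y@590 317.94763416599784 0.3844979388667271
R [-6.46526918e-02  2.67593894e+02] -3.6991779571167815 y@590 229.44880610021323 0.3435789270018615
(229, 4, 171, 167)
back outer rim [6.26590888e-02 6.39566669e+02] -3.585413932921511 x@y267 656.2966454982816
V col 310 [(4, [164, 173, 170]), (6, [164, 174, 171]), (8, [172, 173, 182]), (10, [240, 146, 50]), (12, [243, 156, 73]), (14, [244, 156, 64]), (16, [95, 48, 13]), (18, [117, 58, 16]), (20, [118, 61, 22]), (22, [118, 61, 22]), (24, [117, 58, 13]), (26, [120, 62, 20]), (28, [113, 59, 17]), (30, [213, 128, 60]), (32, [225, 140, 67]), (34, [225, 142, 68]), (36, [224, 138, 63]), (38, [233, 152, 73])]
front z0 [5.71448407e-02 4.90545524e+02] -3.270601200209289 x@267 505.8031966909973
stop (274, 33, 15, 8) [618.3, -171.2, 14.4, 6.7, 88.8]
stop (375, 40, 16, 8) [611.8, -275.4, 14.9, 6.6, 85.0]
glass (270, 59, 106, 87) [552.2, -214.2, 109.3, 79.5, 84.2]
```

View pics/c2.png

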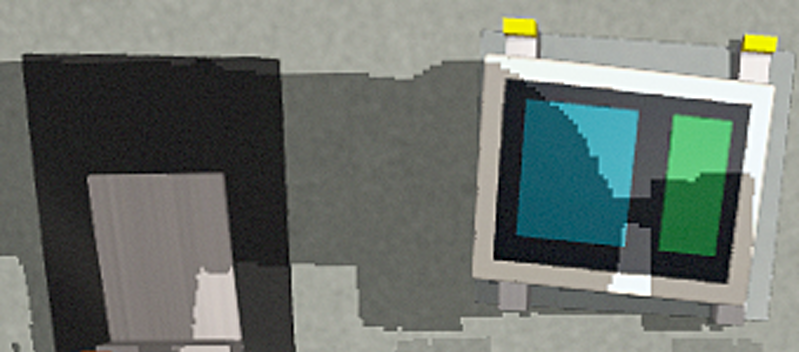

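```bash
python3 -m pendant '[[-44,-230,70,0,0,0],[-44,-230,70,0,0,0],[-44,-230,70,0,0,0],[-44,-230,70,0,0,0],[-44,-230,70,0,0,0],[-44,-230,70,0,0,0],[-44,-230,70,0,0,0],[-44,-230,70,0,0,0]]' 
python3 - <<'E'
from h import *
s=r.get_state();im=r.capture("wrist")[:,:,::-1];cv2.imwrite("pics/w_lif.png",im)
np.save("s_lif.npy",s,allow_pickle=True)
E
```

```text
time_s: 4.0
tcp_pos: [0.4357, 0.0135, 0.2008]
eef_rot: [-180.0, -0.0, -0.1]
contact_force: [-0.4, -0.2, 0.9]
gripper_width: 0.0871
gripper_force: 0.0
```

View pics/w_lif.png

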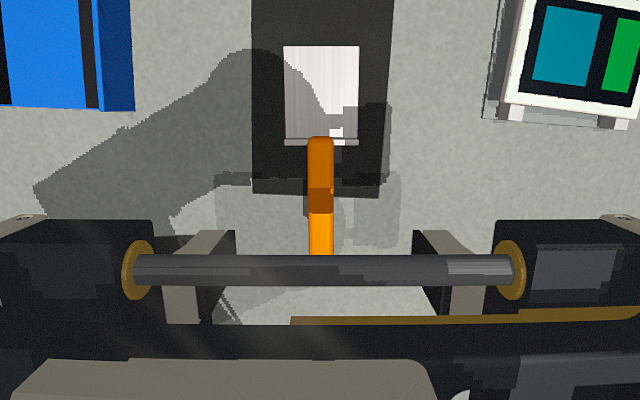

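The lifter is seen from close: blade columns 283-359 and rows 45-138, handle columns 307-333 down to row 255.

```bash
python3 - <<'E'
from h import *
s=np.load("s_lif.npy",allow_pickle=True).item();c=cam("wrist",s);im=cv2.imread("pics/w_lif.png");hsv=cv2.cvtColor(im,cv2.COLOR_BGR2HSV)
o=(hsv[:,:,0]<22)&(hsv[:,:,1]>150)&(hsv[:,:,2]>80);o[:,:290]=0;o[:,345:]=0
E=[];
for v in range(155,250,5):
    u=np.where(o[v])[0];E.append(((u.min()+u.max())/2,v))
P=cast(c,E,.090)*1000;k=np.polyfit(P[:,0],P[:,1],1);print("handle y@432",np.polyval(k,432),np.degrees(np.arctan(k[0])))
v=np.where(o.any(1))[0];print(v.min(),v.max(),cast(c,[(320,v.min())],.09)*1000)
g=hsv[:,:,2]>70; g&=hsv[:,:,1]<60; g[:, :270]=0;g[:,370:]=0;g[:40]=0;g[134:]=0
for k in blob(g,500)[:1]: print(cv2.boundingRect(k),rect(c,k,.006))
d=(hsv[:,:,2]<60)
m=[(u,v) for v in range(20,180,10) for u in [np.where(d[v,235:270])[0].min()+235]]
P=cast(c,m,.003)*1000;print("mat left",np.polyfit(P[:,0],P[:,1],1),P[0],P[-1])
m=[(u,np.where(d[140:205,u])[0].max()+140.5) for u in (265,280,295,345,360,372)]
print("mat front",cast(c,m,.003)*1000)
row([435.5,14,78],0)
E
```

```text
handle y@432 16.651241417285306 0.018133984543088014
136 324 [[483.38853152  16.68510208  90.        ]]
(283, 46, 77, 88) [519.0, 16.4, 70.0, 78.9, 89.9]
mat left [-4.71564733e-02  1.06593459e+02] [581.62605215  79.08181413   3.        ] [442.96123267  85.77442019   3.        ]
mat front [[419.72073503  73.7379782    3.        ]
 [418.6469943   58.47943642   3.        ]
 [417.57342808  43.22347134   3.        ]
 [415.39455236  -7.7049354    3.        ]
 [415.37217937 -23.00969013   3.        ]
 [414.29879014 -35.30507231   3.        ]]
row [-0.2, -0.6, 122.7, -0.0001, -0.0002, -0.0016]
```

```bash
python3 -m pendant '[[1.5,-3,60,0,0,0],[1.5,-3,110,0,0,0],[1.5,-3,122.5,0,0,0],[1.5,-3,122.5,0,0,0]]' 
python3 -m pendant '[[0,0,0,0,0,0],[0,0,0,0,0,0],[0,0,0,0,0,0],[0,0,0,0,0,0],[0,0,0,0,0,0],[0,0,0,0,0,0],[0,0,0,0,0,0],[0,0,0,0,0,0],[0,0,0,0,0,0],[0,0,0,0,0,0]]' 10 60
```

```text
time_s: 4.55
tcp_pos: [0.4373, 0.0168, 0.0783]
eef_rot: [179.9, 0.1, -0.0]
contact_force: [0.6, 0.6, 1.1]
gripper_width: 0.0881
gripper_force: 0.0
time_s: 5.8
tcp_pos: [0.4369, 0.0171, 0.078]
eef_rot: [180.0, 0.0, 0.0]
contact_force: [0.5, -0.9, 0.1]
gripper_width: 0.02
gripper_force: 59.9
```

```bash
cat >> h.py <<'E'
def snap(f):
    im=r.capture("wrist")[:,:,::-1];cv2.imwrite(f"pics/{f}.png",im);return im
E
python3 -c "
from h import *
snap('g0')"
python3 -m pendant '[[0,0,-5,0,0,0],[0,0,-20,0,0,0],[0,0,-50,0,0,0],[0,0,-80,0,0,0],[0,0,-80,0,0,0],[0,0,-80,0,0,0]]'
python3 - <<'E'
from h import *
im=snap('g1');row([367.5,-201.6,150],-4.5)
for f in('g0','g1'):
    g=cv2.cvtColor(cv2.imread(f"pics/{f}.png"),cv2.COLOR_BGR2GRAY).astype(int)
    for u in (300,320,340): print(f,u,g[0:140:4,u].tolist())
E
```

```text
time_s: 6.6
tcp_pos: [0.4364, 0.0171, 0.1576]
eef_rot: [-180.0, 0.0, -0.0]
contact_force: [-0.5, -1.1, -1.9]
gripper_width: 0.0198
gripper_force: 59.9
row [-68.7, 218.6, 7.4, 0.0004, 0.0015, 0.0785]
g0 300 [53, 54, 55, 220, 215, 217, 215, 215, 218, 217, 216, 218, 218, 216, 218, 217, 219, 219, 127, 139, 143, 142, 139, 144, 141, 140, 138, 136, 137, 137, 136, 136, 135, 137, 137]
g0 320 [49, 54, 47, 222, 216, 214, 214, 215, 215, 217, 217, 217, 217, 217, 217, 218, 220, 220, 222, 221, 221, 220, 225, 169, 138, 141, 136, 139, 136, 137, 134, 137, 136, 135, 137]
g0 340 [50, 52, 49, 230, 222, 222, 222, 222, 224, 223, 223, 223, 224, 222, 223, 223, 222, 224, 223, 224, 225, 225, 226, 225, 225, 226, 227, 227, 226, 228, 228, 238, 131, 133, 135]
g1 300 [44, 52, 48, 220, 214, 214, 215, 214, 215, 214, 215, 215, 215, 214, 216, 216, 217, 221, 135, 138, 140, 138, 137, 139, 136, 135, 137, 136, 135, 134, 135, 137, 133, 134, 133]
g1 320 [53, 53, 49, 218, 212, 212, 213, 214, 214, 214, 215, 213, 216, 216, 217, 215, 217, 218, 217, 217, 218, 220, 120, 129, 137, 134, 135, 134, 137, 134, 131, 135, 133, 132, 132]
g1 340 [52, 50, 58, 225, 220, 219, 220, 220, 221, 220, 220, 220, 219, 221, 220, 220, 219, 218, 222, 221, 222, 222, 224, 222, 225, 223, 223, 224, 225, 225, 226, 238, 123, 132, 131]
```

There is no droop: the tip row is unchanged after the lift. Now to the pre-insertion pose.

```bash
python3 -m pendant '[[-15,45,7,0,0,0.02],[-30,90,7,0,0,0.04],[-45,135,7,0,0,0.06],[-60,180,7,0,0,0.0785],[-69,210,7,0,0,0.0785],[-69,218.5,7,0,0,0.0785],[-69,218.5,7,0,0,0.0785],[-69,218.5,7,0,0,0.0785]]'
python3 - <<'E'
from h import *
s=r.get_state();im=snap('p1');np.save("s_p1.npy",s,allow_pickle=True);print(s["tcp_pos"],s["eef_rot"])
row([367.5,-201.6,88],-4.5)
E
```

```text
time_s: 7.65
tcp_pos: [0.3681, -0.2008, 0.1507]
eef_rot: [-180.0, 0.0, -4.5]
contact_force: [-0.1, 0.5, -1.9]
gripper_width: 0.0196
gripper_force: 59.9
[ 0.36813743 -0.20075707  0.15072422] [-1.79996204e+02  3.98193999e-02 -4.45667413e+00]
row [-0.6, 1.0, 62.9, -0.0001, 0.0004, 0.0012]
```

View pics/p1.png

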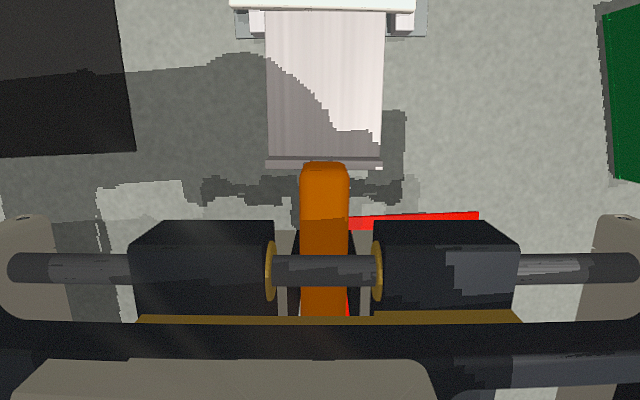

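The blade lines up between the rail ends, at (255,30) and (400,30). The panel's near edge spans columns 229-416 at row 10.

```bash
python3 - <<'E'
from h import *
s=np.load("s_p1.npy",allow_pickle=True).item();c=cam("wrist",s);im=cv2.imread("pics/p1.png")
g=cv2.cvtColor(im,cv2.COLOR_BGR2GRAY).astype(int)
print(g[0:20,235].tolist());print(g[0:20,412].tolist());print(g[4,220:245].tolist(),g[4,405:430].tolist());print("r22",g[22,225:275].tolist(),g[22,375:435].tolist())
print(cast(c,[(229,10.5),(416,10.5)],.024)*1000)
print("rails",cast(c,[(249,22),(265,22),(386,22),(413,22)],.024)*1000)
E
```

```text
[240, 241, 241, 242, 233, 221, 185, 128, 124, 107, 93, 122, 127, 163, 167, 160, 154, 153, 152, 153]
[241, 242, 241, 242, 241, 242, 243, 241, 243, 236, 220, 173, 107, 195, 234, 234, 231, 233, 232, 233]
[166, 163, 164, 162, 161, 165, 164, 162, 176, 217, 230, 237, 234, 234, 234, 233, 235, 234, 235, 234, 235, 234, 235, 237, 235] [241, 241, 242, 242, 240, 241, 241, 241, 242, 244, 239, 142, 168, 169, 166, 167, 168, 170, 167, 167, 167, 171, 159, 157, 162]
r22 [164, 166, 167, 170, 173, 170, 172, 169, 170, 139, 151, 166, 166, 165, 165, 169, 168, 169, 150, 144, 145, 142, 141, 136, 214, 232, 227, 228, 228, 228, 227, 227, 229, 230, 232, 231, 230, 229, 226, 194, 195, 215, 211, 210, 212, 211, 213, 212, 214, 215] [219, 219, 220, 221, 221, 221, 219, 221, 222, 223, 199, 120, 64, 72, 72, 77, 93, 93, 89, 79, 146, 222, 243, 236, 236, 235, 235, 234, 232, 233, 235, 235, 232, 230, 231, 232, 231, 233, 232, 178, 166, 168, 170, 171, 168, 173, 172, 174, 171, 171, 174, 168, 132, 166, 164, 163, 163, 161, 162, 165]
[[ 508.60442565 -143.21490426   24.        ]
 [ 498.19213743 -276.46963105   24.        ]]
rails [[ 499.66153796 -156.60042666   24.        ]
 [ 498.65375354 -168.08591064   24.        ]
 [ 491.92766055 -254.67030516   24.        ]
 [ 490.62862742 -274.11562364   24.        ]]
```

```bash
python3 -m pendant '[[0,3,15,0,0,0],[0,3,35,0,0,0],[0,3,55,0,0,0],[0,3,62.5,0,0,0],[0,3,62.5,0,0,0],[0,3,62.5,0,0,0]]'
python3 -m pendant '[[10,0,0,0,0,0],[25,0,0,0,0,0],[40,0,0,0,0,0],[55,0,0,0,0,0],[70,0,0,0,0,0],[80,0,0,0,0,0],[88,0,0,0,0,0],[93,0,0,0,0,0],[95,0,0,0,0,0],[95,0,0,0,0,0]]'
python3 -c "
from h import *
s=r.get_state();im=snap('p2');np.save('s_p2.npy',s,allow_pickle=True);print(s['tcp_pos'])
g=cv2.cvtColor(im,cv2.COLOR_BGR2GRAY).astype(int)
for u in (275,290,370): print(g[110:180:2,u].tolist())
cv2.imwrite('pics/p2c.png',im[0:260,150:500])"
```

```text
time_s: 8.45
tcp_pos: [0.3685, -0.2042, 0.0892]
eef_rot: [180.0, -0.1, -4.5]
contact_force: [-0.1, 0.4, -2.1]
gripper_width: 0.0195
gripper_force: 59.9
time_s: 9.7
tcp_pos: [0.4623, -0.2117, 0.0886]
eef_rot: [-180.0, 0.0, -4.5]
contact_force: [-1.5, 0.1, -2.3]
gripper_width: 0.0197
gripper_force: 59.9
[ 0.46232365 -0.21172793  0.08857546]
[80, 85, 78, 91, 21, 39, 31, 28, 37, 28, 37, 31, 36, 37, 17, 155, 194, 192, 192, 192, 190, 194, 182, 116, 108, 143, 149, 147, 150, 145, 103, 119, 120, 119, 116]
[82, 81, 83, 86, 35, 28, 32, 36, 36, 26, 28, 30, 40, 27, 27, 213, 192, 194, 191, 193, 192, 192, 187, 140, 106, 143, 149, 148, 149, 147, 103, 121, 120, 120, 121]
[185, 185, 186, 187, 192, 89, 111, 107, 109, 110, 110, 104, 112, 17, 35, 29, 164, 196, 192, 193, 191, 193, 193, 187, 141, 111, 166, 158, 155, 145, 151, 187, 185, 185, 187]
```

View pics/p2c.png

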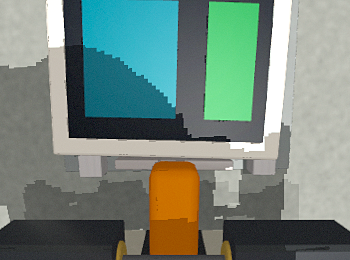

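The heel sits just behind the panel's near edge and the blade is under it. Lift slowly.

```bash
python3 -m pendant '[[0,0,-4,0,0,0],[0,0,-6,0,0,0],[0,0,-7,0,0,0],[0,0,-8,0,0,0],[0,0,-9,0,0,0],[0,0,-11,0,0,0],[0,0,-14,0,0,0],[0,0,-18,0,0,0],[0,0,-24,0,0,0],[0,0,-32,0,0,0],[0,0,-42,0,0,0],[0,0,-54,0,0,0],[0,0,-66,0,0,0],[0,0,-76,0,0,0],[0,0,-82,0,0,0],[0,0,-85,0,0,0],[0,0,-85,0,0,0],[0,0,-85,0,0,0]]'
python3 - <<'E'
from h import *
s=r.get_state();im=snap('p3');print(s['moment'])
for f in('p2','p3'):
    hs=cv2.cvtColor(cv2.imread(f"pics/{f}.png"),cv2.COLOR_BGR2HSV)
    c=cam("wrist",s);a=(hs[:,:,0]>50)&(hs[:,:,0]<75)&(hs[:,:,1]>100);a[:,:300]=0;a[:,460:]=0
    print([np.round(cv2.minAreaRect(k),1) if 0 else cv2.minAreaRect(k) for k in blob(a,300)[:1]])
    g=cv2.cvtColor(cv2.imread(f"pics/{f}.png"),cv2.COLOR_BGR2GRAY).astype(int)
    for u in (230,275,370,400): print(g[100:180:2,u].tolist())
E
```

```text
time_s: 12.0
tcp_pos: [0.4623, -0.2117, 0.1732]
eef_rot: [-180.0, 0.0, -4.5]
contact_force: [-0.3, 0.2, -5.9]
gripper_width: 0.0199
gripper_force: 59.9
[0.01406319 0.38829344 0.03338062]
[((380.59075927734375, 60.86614990234375), (50.42224884033203, 119.3714828491211), 3.1798300743103027)]
[26, 26, 33, 18, 28, 27, 28, 27, 27, 24, 30, 27, 25, 30, 19, 20, 18, 22, 24, 166, 195, 192, 193, 192, 192, 193, 193, 175, 168, 169, 165, 168, 168, 166, 169, 167, 166, 163, 158, 127]
[79, 81, 85, 81, 83, 80, 85, 78, 91, 21, 39, 31, 28, 37, 28, 37, 31, 36, 37, 17, 155, 194, 192, 192, 192, 190, 194, 182, 116, 108, 143, 149, 147, 150, 145, 103, 119, 120, 119, 116]
[184, 186, 184, 183, 186, 185, 185, 186, 187, 192, 89, 111, 107, 109, 110, 110, 104, 112, 17, 35, 29, 164, 196, 192, 193, 191, 193, 193, 187, 141, 111, 166, 158, 155, 145, 151, 187, 185, 185, 187]
[181, 181, 181, 181, 184, 185, 186, 186, 180, 178, 160, 97, 99, 102, 100, 98, 100, 101, 99, 99, 99, 174, 255, 255, 255, 255, 190, 194, 196, 185, 105, 109, 111, 108, 109, 111, 102, 126, 122, 120]
[((378.37078857421875, 63.519012451171875), (48.52597427368164, 113.51748657226562), 2.935673236846924)]
[33, 36, 30, 27, 35, 26, 20, 24, 26, 25, 22, 31, 28, 17, 24, 32, 31, 15, 13, 155, 197, 194, 194, 192, 191, 195, 152, 119, 125, 123, 124, 123, 120, 120, 124, 126, 129, 126, 128, 91]
[87, 90, 87, 83, 83, 86, 85, 85, 84, 43, 31, 32, 29, 27, 37, 24, 32, 20, 27, 13, 200, 193, 193, 196, 192, 195, 198, 182, 128, 109, 139, 150, 151, 149, 151, 121, 126, 89, 93, 86]
[185, 185, 185, 185, 187, 187, 188, 187, 187, 188, 143, 106, 110, 113, 112, 106, 119, 18, 30, 37, 23, 205, 195, 196, 194, 195, 196, 197, 184, 101, 102, 165, 160, 155, 152, 105, 118, 121, 116, 118]
[90, 89, 96, 95, 95, 96, 96, 101, 101, 101, 103, 102, 103, 100, 102, 101, 100, 106, 99, 102, 99, 255, 255, 255, 189, 195, 195, 195, 186, 162, 195, 191, 186, 192, 195, 190, 190, 170, 170, 171]
```

```bash
python3 -c "
from h import *
row([491.3,277.2,173],-3.75)"
```

```text
row [-9.3, -489.7, 0.2, -0.0, 0.0007, -0.0128]
```

```bash
python3 -m pendant '[[0,-3,0,0,0,0],[0,-8,0,0,0,0],[0,-16,0,0,0,0],[0,-28,0,0,0,0],[-1,-43,0,0,0,-0.001],[-1,-60,0,0,0,-0.002],[-1.5,-79,0,0,0,-0.002],[-2,-99,0,0,0,-0.003],[-2.5,-120,0,0,0,-0.003],[-3,-141,0,0,0,-0.004],[-3,-162,0,0,0,-0.004],[-3.5,-182,0,0,0,-0.005],[-4,-200,0,0,0,-0.005],[-4,-215,0,0,0,-0.005],[-4.5,-227,0,0,0,-0.006],[-4.5,-236,0,0,0,-0.006],[-4.5,-242,0,0,0,-0.006],[-4.5,-245,0,0,0,-0.006]]'
python3 -m pendant '[[0,-3,0,0,0,0],[0,-8,0,0,0,0],[0,-16,0,0,0,0],[0,-28,0,0,0,0],[-1,-43,0,0,0,-0.001],[-1,-60,0,0,0,-0.002],[-1.5,-79,0,0,0,-0.002],[-2,-99,0,0,0,-0.003],[-2.5,-120,0,0,0,-0.003],[-3,-141,0,0,0,-0.004],[-3,-162,0,0,0,-0.004],[-3.5,-182,0,0,0,-0.005],[-4,-200,0,0,0,-0.005],[-4,-215,0,0,0,-0.005],[-4.5,-227,0,0,0,-0.006],[-4.5,-236,0,0,0,-0.006],[-4.5,-242,0,0,0,-0.006],[-4.5,-245,0,0,0,-0.006],[-4.5,-245,0,0,0,-0.006]]'
python3 - <<'E'
from h import *
s=r.get_state();im=snap('p4');np.save("s_p4.npy",s,allow_pickle=True);row([491.3,277.2,173],-3.75)
for f in('p3','p4'):
    g=cv2.cvtColor(cv2.imread(f"pics/{f}.png"),cv2.COLOR_BGR2GRAY).astype(int)
    for u in (230,275,370,400): print(g[130:170:2,u].tolist())
    hs=cv2.cvtColor(cv2.imread(f"pics/{f}.png"),cv2.COLOR_BGR2HSV)
    a=(hs[:,:,0]>50)&(hs[:,:,0]<75)&(hs[:,:,1]>100);a[:,:300]=0;a[:,460:]=0
    print([cv2.minAreaRect(k) for k in blob(a,300)[:1]])
E
```

```text
time_s: 14.3
tcp_pos: [0.4772, 0.033, 0.1735]
eef_rot: [180.0, 0.0, -4.1]
contact_force: [0.2, -0.8, -4.2]
gripper_width: 0.0196
gripper_force: 59.9
time_s: 16.68
tcp_pos: [0.4904, 0.2775, 0.1735]
eef_rot: [180.0, 0.0, -3.8]
contact_force: [0.1, 0.4, -4.6]
gripper_width: 0.0197
gripper_force: 59.9
row [1.0, 0.0, 0.6, 0.0001, 0.0001, -0.0011]
[32, 31, 15, 13, 155, 197, 194, 194, 192, 191, 195, 152, 119, 125, 123, 124, 123, 120, 120, 124]
[24, 32, 20, 27, 13, 200, 193, 193, 196, 192, 195, 198, 182, 128, 109, 139, 150, 151, 149, 151]
[106, 119, 18, 30, 37, 23, 205, 195, 196, 194, 195, 196, 197, 184, 101, 102, 165, 160, 155, 152]
[101, 100, 106, 99, 102, 99, 255, 255, 255, 189, 195, 195, 195, 186, 162, 195, 191, 186, 192, 195]
[((378.37078857421875, 63.519012451171875), (48.52597427368164, 113.51748657226562), 2.935673236846924)]
[27, 20, 21, 19, 149, 191, 189, 187, 189, 189, 190, 139, 76, 48, 50, 54, 53, 52, 53, 52]
[29, 31, 30, 28, 9, 195, 188, 189, 190, 187, 189, 191, 173, 125, 104, 130, 148, 144, 143, 144]
[104, 108, 100, 28, 24, 20, 204, 190, 190, 188, 191, 189, 191, 175, 95, 96, 158, 150, 151, 146]
[96, 98, 98, 98, 98, 94, 124, 255, 184, 190, 190, 189, 191, 184, 84, 37, 34, 33, 36, 189]
[((378.7965087890625, 63.53654098510742), (48.5452880859375, 113.26622772216797), 2.626405715942383)]
```

View pics/p4.png

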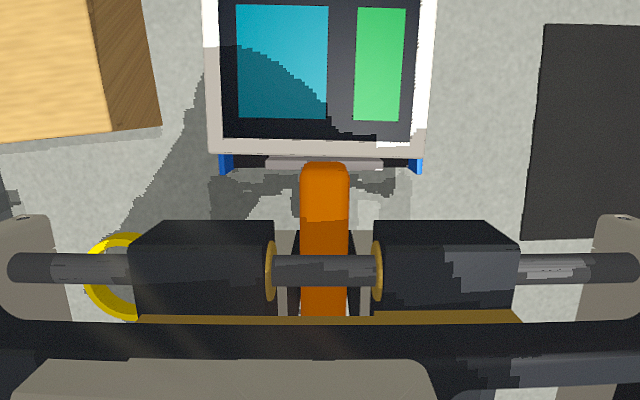

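The panel is over the bin. Its near edge spans columns 209-424, and the blue side-wall ends show at (225,165) and (417,165). I'll check the lateral alignment numerically.

```bash
python3 - <<'E'
from h import *
s=np.load("s_p4.npy",allow_pickle=True).item();c=cam("wrist",s);im=cv2.imread("pics/p4.png");hs=cv2.cvtColor(im,cv2.COLOR_BGR2HSV)
b=(hs[:,:,0]>95)&(hs[:,:,0]<125)&(hs[:,:,1]>140);b[:152]=0;b[178:]=0;b[:,:205]=0;b[:,435:]=0
for v in (158,162,166,170): u=np.where(b[v])[0]; print(v,u.min() if len(u) else 0,u[u<300].max() if (u<300).any() else 0,u[u>300].min() if (u>300).any() else 0,u.max() if len(u) else 0)
g=cv2.cvtColor(im,cv2.COLOR_BGR2GRAY).astype(int)
print(g[145,200:222].tolist(),g[150,412:436].tolist())
o=np.array([581.3,274.3]);a=np.radians(-3.75);ex=np.array([np.cos(a),np.sin(a)]);ey=np.array([-ex[1],ex[0]])
def inb(P):d=P[:,:2]*1000-o;return np.round(np.c_[d@ex,d@ey],1).tolist()
print("panel rear",inb(cast(c,[(209,152),(424,157)],.101)))
print("walls top outer/ends",inb(cast(c,[(219,158),(422,160)],.05)))
print("blade heel centre in bin",inb(np.array([s["tcp_pos"]])))
E
```

```text
158 219 232 0 232
162 219 232 408 421
166 219 233 409 421
170 219 230 412 421
[115, 118, 114, 116, 119, 119, 112, 138, 176, 187, 188, 188, 187, 188, 188, 188, 188, 189, 190, 189, 189, 190] [190, 189, 191, 191, 190, 190, 190, 189, 190, 191, 187, 184, 174, 184, 181, 180, 180, 183, 185, 185, 187, 187, 187, 186]
panel rear [[-49.9, 69.1], [-53.2, -64.7]]
walls top outer/ends [[-61.0, 78.9], [-62.7, -78.5]]
blade heel centre in bin [[-90.9, -2.8]]
```

```bash
python3 -m pendant '[[0,0.5,3,0,0,0],[0,1,9,0,0,0],[0,1.5,18,0,0,0],[0,1.5,28,0,0,0],[0,1.5,39,0,0,0],[0,1.5,49,0,0,0],[0,1.5,58,0,0,0],[0,1.5,65,0,0,0],[0,1.5,70,0,0,0],[0,1.5,73,0,0,0],[0,1.5,74.5,0,0,0],[0,1.5,75.5,0,0,0],[0,1.5,76.5,0,0,0],[0,1.5,77.5,0,0,0],[0,1.5,78.5,0,0,0],[0,1.5,79.5,0,0,0],[0,1.5,80.5,0,0,0],[0,1.5,82,0,0,0],[0,1.5,83.5,0,0,0],[0,1.5,83.5,0,0,0]]'
python3 -c "
from h import *
s=r.get_state();print(s['contact_force'],s['moment'],s['tcp_pos'])"
```

```text
time_s: 19.23
tcp_pos: [0.4902, 0.276, 0.0899]
eef_rot: [180.0, 0.0, -3.8]
contact_force: [0.9, 0.1, -1.7]
gripper_width: 0.0198
gripper_force: 59.9
[ 0.85334326  0.11054756 -1.68734448] [-0.0387769   0.07655529 -0.01093487] [0.49021502 0.27596983 0.08987161]
```

The panel rests on the ledges and the lifter is unloaded. Push home slowly.

```bash
python3 -m pendant '[[1,0,0,0,0,0],[2,0,0,0,0,0],[3,0,0,0,0,0],[4,0,0,0,0,0],[5.5,0,0,0,0,0],[7,0,0,0,0,0],[8.5,0,0,0,0,0],[10,0,0,0,0,0],[11.5,0,0,0,0,0],[13,0,0,0,0,0],[14.5,0,0,0,0,0],[16,0,0,0,0,0],[17,0,0,0,0,0],[18,0,0,0,0,0]]'
python3 -m pendant '[[0.5,0,0,0,0,0],[1,0,0,0,0,0],[1.5,0,0,0,0,0],[2,0,0,0,0,0]]'
python3 -m pendant '[[0.4,0,0,0,0,0],[0.8,0,0,0,0,0],[1,0,0,0,0,0]]'
```

```text
time_s: 20.98
tcp_pos: [0.5083, 0.2748, 0.0901]
eef_rot: [180.0, -0.0, -3.8]
contact_force: [-0.8, -1.0, -2.6]
gripper_width: 0.0195
gripper_force: 59.9
time_s: 21.48
tcp_pos: [0.5103, 0.2747, 0.0901]
eef_rot: [180.0, -0.0, -3.8]
contact_force: [-0.6, -0.2, -2.5]
gripper_width: 0.0195
gripper_force: 59.9
time_s: 21.85
tcp_pos: [0.5113, 0.2747, 0.0901]
eef_rot: [-180.0, -0.0, -3.8]
contact_force: [-1.4, 0.6, -3.1]
gripper_width: 0.0196
gripper_force: 59.9
```

```bash
python3 -m pendant '[[0.5,0,0,0,0,0],[1,0,0,0,0,0],[1,0,0,0,0,0]]'
python3 -m pendant '[[0.5,0,0,0,0,0],[1,0,0,0,0,0],[1,0,0,0,0,0]]'
python3 -c "
from h import *
im=snap('q1');g=cv2.cvtColor(im,cv2.COLOR_BGR2GRAY).astype(int)
for u in (235,275,370,400): print(g[120:180:2,u].tolist())
print(r.get_state()['contact_force'])"
```

```text
time_s: 22.22
tcp_pos: [0.5123, 0.2746, 0.09]
eef_rot: [-180.0, -0.0, -3.8]
contact_force: [0.1, 0.1, -2.6]
gripper_width: 0.0196
gripper_force: 59.9
time_s: 22.6
tcp_pos: [0.5129, 0.2744, 0.0901]
eef_rot: [180.0, 0.0, -3.8]
contact_force: [-3.8, -0.0, -0.0]
gripper_width: 0.0197
gripper_force: 59.9
[85, 37, 28, 29, 37, 31, 33, 23, 27, 28, 29, 10, 171, 210, 209, 208, 207, 208, 209, 158, 53, 42, 42, 44, 48, 40, 47, 44, 39, 36]
[83, 59, 37, 36, 38, 36, 35, 31, 32, 40, 33, 17, 177, 211, 208, 209, 209, 208, 209, 202, 143, 166, 163, 164, 166, 85, 91, 96, 95, 99]
[202, 200, 118, 118, 123, 126, 127, 139, 38, 40, 38, 33, 116, 213, 209, 208, 209, 209, 209, 209, 192, 182, 172, 168, 164, 159, 187, 187, 188, 185]
[107, 108, 114, 111, 114, 111, 107, 115, 113, 113, 114, 114, 174, 255, 255, 204, 208, 211, 208, 210, 203, 93, 96, 126, 121, 121, 120, 121, 121, 96]
[-3.84326533  0.1849944   0.88926718]
```

```bash
python3 -m pendant '[[0.4,0,0,0,0,0],[0.8,0,0,0,0,0],[0.8,0,0,0,0,0]]'
```

```text
time_s: 23.02
tcp_pos: [0.5132, 0.2741, 0.0898]
eef_rot: [180.0, 0.1, -3.8]
contact_force: [-5.7, 1.2, -0.5]
gripper_width: 0.0195
gripper_force: 59.9
```

```bash
python3 -m pendant '[[0.4,0,0,0,0,0],[0.8,0,0,0,0,0],[0.8,0,0,0,0,0]]'
```

```text
time_s: 23.4
tcp_pos: [0.5135, 0.2739, 0.0897]
eef_rot: [179.9, 0.1, -3.8]
contact_force: [-8.0, -0.4, 1.8]
gripper_width: 0.0194
gripper_force: 59.9
```

Firm contact at the expected home x. Draw the lifter out.

```bash
python3 -m pendant '[[-2,0,0.5,0,0,0],[-4,0,1,0,0,0],[-8,0,1.5,0,0,0],[-14,0,1.5,0,0,0],[-22,0,1.5,0,0,0],[-32,0,1.5,0,0,0],[-44,0,1.5,0,0,0],[-56,0,1.5,0,0,0],[-68,0,1.5,0,0,0],[-80,0,1.5,0,0,0],[-92,0,1.5,0,0,0],[-102,0,1.5,0,0,0],[-110,0,1.5,0,0,0],[-112,0,1.5,0,0,0],[-112,0,1.5,0,0,0]]'
python3 - <<'E'
from h import *
s=r.get_state();im=snap('q2');c=cam("wrist",s);hs=cv2.cvtColor(im,cv2.COLOR_BGR2HSV)
g=cv2.cvtColor(im,cv2.COLOR_BGR2GRAY).astype(int);t=r.capture("top")[:,:,::-1];cv2.imwrite("pics/top2.png",t)
o=np.array([581.3,274.3]);a=np.radians(-3.75);ex=np.array([np.cos(a),np.sin(a)]);ey=np.array([-ex[1],ex[0]])
# white frame in wrist
w=(hs[:,:,2]>120)&(hs[:,:,1]<45);w[70:]=0
for k in blob(w,100)[:4]: print(cv2.boundingRect(k))
hs=cv2.cvtColor(t,cv2.COLOR_BGR2HSV);c=cam("top")
w=(hs[:,:,2]>110)&(hs[:,:,1]<70);w2=np.zeros_like(w);w2[150:212,200:258]=w[150:212,200:258]
for k in blob(w2,20)[:5]: print(cv2.boundingRect(k),rect(c,k,.034))
gl=np.zeros_like(w);gl[160:208,208:252]=((hs[:,:,0]>40)&(hs[:,:,0]<102)&(hs[:,:,1]>70))[160:208,208:252]
for k in blob(gl,30)[:3]:
    q=rect(c,k,.034);d=np.array(q[:2])-o;print("glass",q,d@ex,d@ey)
row([s['tcp_pos'][0]*1000,s['tcp_pos'][1]*1000,160],-3.75)
E
```

```text
time_s: 25.28
tcp_pos: [0.4031, 0.282, 0.0886]
eef_rot: [-180.0, -0.0, -3.8]
contact_force: [1.0, -0.4, -1.5]
gripper_width: 0.0191
gripper_force: 59.9
(252, 0, 372, 70)
(0, 0, 203, 70)
(207, 162, 44, 35) [600.2, 271.5, 137.9, 107.4, 86.1]
(200, 150, 58, 62) [594.5, 271.8, 185.4, 200.5, 89.9]
glass [603.9, 291.5, 59.0, 66.6, 85.4] 21.426677842434 18.641284200305204
glass [600.6, 239.7, 34.0, 63.9, 85.9] 21.521625489868068 -33.26363834991394
row [-0.2, -0.1, -71.4, -0.0001, -0.0001, -0.001]
```

The panel measures (600,271.5) with yaw -3.9°, which matches home. Raise, check for slip in the grip, and return to the mat.

```bash
python3 -m pendant '[[0,0,-10,0,0,0],[0,0,-30,0,0,0],[0,0,-50,0,0,0],[0,0,-66,0,0,0],[0,0,-70,0,0,0],[0,0,-70,0,0,0],[0,0,-70,0,0,0]]'
python3 - <<'E'
from h import *
im=snap('q3');row([437,17,158],0)
for f in('g1','q3'):
    g=cv2.cvtColor(cv2.imread(f"pics/{f}.png"),cv2.COLOR_BGR2GRAY).astype(int)
    print(f,g[0:30:1,340].tolist());
    print(g[150:185,290].tolist(),g[150:185,360].tolist())
    h=cv2.cvtColor(cv2.imread(f"pics/{f}.png"),cv2.COLOR_BGR2HSV);o=(h[:,:,0]<22)&(h[:,:,1]>150)&(h[:,:,2]>80);o[:,:280]=0;o[:,370:]=0
    print(np.where(o.sum(1)>20)[0].min(),[(np.where(o[v])[0].min(),np.where(o[v])[0].max()) for v in (175,200,215)])
E
```

```text
time_s: 26.25
tcp_pos: [0.4028, 0.2815, 0.1579]
eef_rot: [179.9, 0.0, -3.8]
contact_force: [1.0, 0.3, -2.6]
gripper_width: 0.0196
gripper_force: 59.9
row [51.6, 261.7, 0.1, 0.001, 0.0007, -0.0664]
g1 [52, 45, 50, 47, 50, 51, 56, 57, 58, 38, 77, 178, 225, 222, 218, 219, 220, 218, 219, 218, 219, 221, 221, 219, 220, 218, 220, 220, 220, 221]
[130, 134, 134, 132, 133, 133, 92, 84, 90, 86, 122, 132, 128, 128, 128, 130, 128, 127, 126, 86, 30, 22, 31, 34, 33, 17, 24, 27, 22, 33, 26, 23, 19, 30, 18] [134, 130, 134, 134, 135, 137, 116, 82, 90, 94, 96, 131, 140, 136, 134, 134, 129, 130, 130, 123, 47, 50, 60, 52, 47, 55, 30, 28, 31, 27, 19, 23, 13, 22, 30]
162 [(np.int64(300), np.int64(348)), (np.int64(299), np.int64(348)), (np.int64(300), np.int64(347))]
q3 [103, 115, 114, 113, 115, 115, 112, 116, 141, 133, 138, 182, 223, 222, 221, 218, 220, 218, 220, 218, 220, 220, 219, 219, 219, 221, 219, 219, 219, 220]
[135, 132, 131, 135, 135, 130, 81, 90, 86, 88, 123, 130, 129, 128, 128, 127, 130, 126, 126, 101, 97, 98, 100, 103, 102, 71, 72, 76, 76, 79, 78, 74, 76, 72, 70] [134, 135, 133, 132, 135, 139, 119, 77, 91, 86, 95, 132, 141, 136, 134, 133, 133, 128, 126, 117, 150, 167, 165, 167, 169, 89, 104, 106, 108, 79, 74, 76, 75, 71, 76]
162 [(np.int64(300), np.int64(348)), (np.int64(300), np.int64(348)), (np.int64(300), np.int64(347))]
```

No slip. Back to the mat.

```bash
python3 -m pendant '[[3,15,0,0,0,-0.003],[10,45,0,0,0,-0.01],[18,85,0,0,0,-0.022],[26,125,0,0,0,-0.033],[34,165,0,0,0,-0.044],[42,205,0,0,0,-0.055],[48,240,0,0,0,-0.062],[51.5,257,0,0,0,-0.066],[51.5,262,0,0,0,-0.066],[51.5,262,0,0,0,-0.066],[51.5,262,0,0,0,-0.066]]'
python3 -m pendant '[[0,0,15,0,0,0],[0,0,35,0,0,0],[0,0,52,0,0,0],[0,0,65,0,0,0],[0,0,72,0,0,0],[0,0,75,0,0,0],[0,0,77,0,0,0],[0,0,78.5,0,0,0],[0,0,79,0,0,0],[0,0,79,0,0,0]]'
```

```text
time_s: 27.68
tcp_pos: [0.4371, 0.0174, 0.1585]
eef_rot: [180.0, -0.0, 0.0]
contact_force: [-0.8, 0.8, -2.2]
gripper_width: 0.0195
gripper_force: 59.9
time_s: 28.92
tcp_pos: [0.4372, 0.017, 0.0797]
eef_rot: [-180.0, -0.0, -0.0]
contact_force: [-0.8, -0.2, -2.3]
gripper_width: 0.0194
gripper_force: 59.9
```

```bash
python3 -m pendant '[[0,0,0.7,0,0,0],[0,0,1.4,0,0,0],[0,0,1.8,0,0,0],[0,0,1.8,0,0,0]]'
```

```text
time_s: 29.42
tcp_pos: [0.4371, 0.017, 0.078]
eef_rot: [180.0, -0.0, -0.0]
contact_force: [-3.0, 0.1, 3.3]
gripper_width: 0.0196
gripper_force: 59.9
```

On the mat. Release and retreat upward.

```bash
python3 -m pendant '[[0,0,0,0,0,0],[0,0,0,0,0,0],[0,0,0,0,0,0],[0,0,0,0,0,0],[0,0,0,0,0,0],[0,0,0,0,0,0]]' 60
python3 -m pendant '[[0,0,-10,0,0,0],[0,0,-40,0,0,0],[0,0,-80,0,0,0],[0,0,-122,0,0,0],[0,0,-122,0,0,0],[0,0,-122,0,0,0]]'
python3 - <<'E'
from h import *
s=r.get_state();im=snap('z1');c=cam("wrist",s);hsv=cv2.cvtColor(im,cv2.COLOR_BGR2HSV)
g=(hsv[:,:,2]>70)&(hsv[:,:,1]<60); g[:, :270]=0;g[:,370:]=0;g[:40]=0;g[134:]=0
for k in blob(g,500)[:1]: print(cv2.boundingRect(k),rect(c,k,.006))
a,b=cv2.imread("pics/top0.png"),r.capture("top")[:,:,::-1]
d=(cv2.absdiff(a,np.ascontiguousarray(b)).max(2)>60)
for k in blob(d,25)[:12]: print("changed",cv2.boundingRect(k))
E
```

```text
time_s: 30.18
tcp_pos: [0.4371, 0.017, 0.0778]
eef_rot: [180.0, -0.0, -0.0]
contact_force: [0.8, 0.4, -0.1]
gripper_width: 0.0599
gripper_force: 0.0
time_s: 30.92
tcp_pos: [0.4368, 0.017, 0.1999]
eef_rot: [-180.0, -0.0, -0.0]
contact_force: [0.3, 0.1, -0.1]
gripper_width: 0.06
gripper_force: 0.0
(287, 46, 77, 88) [519.7, 17.1, 69.9, 78.8, 89.3]
changed (0, 279, 242, 121)
changed (197, 267, 92, 101)
changed (207, 162, 44, 34)
changed (187, 237, 50, 42)
changed (362, 179, 34, 25)
changed (238, 211, 45, 38)
changed (297, 198, 23, 48)
changed (240, 249, 27, 28)
changed (270, 242, 32, 25)
changed (118, 282, 18, 24)
changed (338, 366, 16, 28)
changed (320, 215, 5, 20)
```

The lifter is back at its original place. The other changes are the panel and the arm's shadow. Hand in.

```bash
python3 -c "
from plant import r
print(r.close_job())"
```

```text
the job is handed in; nothing more can be done
None
```

I handed in the job after about 31 s of robot time. By my camera measurements the panel lies home in the bin, squared against the back wall, and the lifter lies flat on its mat; the hand-in call returned no verdict.

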